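Load the harness jig from the kit rack in kit order

ROBOT

A 6-joint arm with a two-finger parallel gripper is mounted at the origin on the work surface. World frame = base frame: x ahead of the robot, y to its left, z up, the work surface at z = 0. Lengths are in mm, angles in rad, forces in N, time in s.
With the tool pointing down it reaches from about 350 to 775 mm from the base axis. Payload 7.3 kg.
Tool frame: the origin (TCP) lies midway between the tips of the shut fingers; the grasp point (between the pads) lies 19 mm behind it (bot.tcp_to_grasp is the distance from the TCP to the grasp point, in mm); z points along the fingers, y is the line along which they close (so a half turn about z gives the same grasp; the last joint's range is limited). The gripper opens to 92 mm and grips with 3 to 60 N. Pads are 19 mm wide; open, the fingers measure 130 mm over their backs; the gripper's body (75 mm by 190 mm) begins 47 mm behind the grasp point.
Start: joints at [1.145, 0.342, 1.524, -0, 1.275, -0.146], TCP at [144.97, 504.607, 226.741] pointing down, gripper open.
Joint ranges: [-2.53, 2.53], [-0.77, 2.02], [0.04, 2.7], [-1, 4.14], [0.28, 2.66], [-3.11, 3.11]. Speed limits (rad/s): [2.57, 2.57, 3.14, 3.14, 3.14, 3.14].

INTERFACE

Orientations are given as [roll, pitch, yaw] about the fixed x, y, z axes, in that order (R = Rz(yaw) Ry(pitch) Rx(roll)).
In Python, from plant import bot, viewer gives the robot as it stands. The module is installed in compiled form; this text tells all that it offers.
- The arm moves only by the shell command python3 -m handwheel 'ROWS'. ROWS is text: rows parted by semicolons, each of 7 numbers parted by spaces: the shift along the tool's x, y, z scaled (see below), then the turn, a rotation vector about the tool's x, y, z scaled (see below), then the opening, from -1 (shut) to 1 (fully open), so that 0 is half open. In form: tx ty tz rx ry rz gripper; .... A call has 1 to 8 rows; each row is the pose to reach, as a shift and turn from the pose commanded when the call began, along the tool's axes at that moment, turning the shorter way round; what a row does not reach only later rows make up. The controller multiplies each number of a shift by 10 cm and each number of a turn by pi rad. A row lasts 1/12 s, in which the tool goes at most 41.7 mm and 7.16 degrees, less where a joint would pass 70% of its speed; a pose out of reach is approached as far as the arm can. A call with a number of a shift or a turn outside -1 to 1 is refused whole. A call with a gripper value outside its range is refused whole. The fingers move at their own pace and stop on an object; the grip force is fixed at half the most. Time passes only in rows, so rows that repeat a pose let the fingers close. It gives the time, the measured TCP pose, the force, the opening and the grip force at its end, in the units of the state.
- bot.get_obs(): the state, without advancing time (a new reading comes with each control period).
- viewer.capture(name): name is "side" or "top" or "wrist"; returns a dict with "frame" (400x640x3 uint8, red, green, blue), "fov_y" (degrees; the focal length in pixels is half the picture's height over the tangent of half this angle, whatever the lens; pixels are square), "cx", "cy" (the principal point, pixels), "dist_coeffs" ([k1, k2, p1, p2, k3] as OpenCV has them; the pictures are not rectified), "T" (4x4, takes a point from camera to world coordinates). Camera axes: x right, y down, z forward; pixel columns grow to the right and rows downward; lengths in mm; the calibration is good to about 2 mm. A picture is of the moment at which its call begins. There is no depth.
- bot.close_job(): hands the job in; it is judged then, once.
Trained networks look in a picture, given as the dict that the camera call returned (one of the last four; its "shot" number tells which), for a name from the list of things; names that differ only in an ending like _2 or _b are one class to them, and where a whole thing is asked for, a point or a joint stands for the part that bears it (a point fixed in the world has none). Each returns a list of dicts, best first, with "score" (0 to 1); they miss things now and then, are a little off and sometimes report something else, mostly with a low value. They report only what shows in the picture. A call takes as long as a camera call.
- viewer.recognise(target, picture): "centre" ([column, row] in pixels, amid what is visible of it).
- viewer.cut_out(target, picture): "pixels" (400x640 bool, what is visible of it) and "centre" ([column, row] in pixels, amid what is visible of it).
The state is a dict: "time": time; "joint_positions": joint angles; "dq": joint speeds; "tau": joint torques, N m; "tool_pos": TCP position; "tcp_rot": TCP orientation; "contact_force": force on the tool from outside, world axes, zero at the start; "moment": the same for the moment, N m; "grip_width": finger opening in mm; "finger_force": force on a finger pad.
Only numpy, scipy, OpenCV 4.12 (cv2) and the standard library are available. Lean on these libraries where they do the work, as an engineer would, in place of code of your own. Each camera call takes 0.05 s, during which the arm holds its last target. There are 200 camera calls.

TASK

Load the four connector housings from the kit rack onto the white assembly jig, keeping the kit's order: the housing nearest the rack's pull handle goes into the nest nearest the jig's steel trunk fork, the next one beside it, and so on to the far end. Stand each one upright and flat on the floor of its nest, inside the rails, let go of them all, and do not tip any over on the way.

Things in the scene. Friction and masses are not known exactly. Their poses are not given: they have to be found in the camera images.
- kit_rack: kit rack: low fixed aluminium tray, 302 x 96 mm, with four open grey cells in a row along its x, at x = -99, -33, +33, +99 mm. A pull handle (a black bow 72 mm wide, 42 mm high) stands at its -x end (x = -150). Origin: on the bench under the middle of the row; z up. Lies at any angle, left or right of the jig. Bench articles among and beyond rack and jig: none over 80 mm high near them
- jig: assembly jig: fixed white platform 302 x 100 mm on feet, top at z = 50 mm. Four nests in a row along its x, centres x = -99, -33, +33, +99 mm, y = 0; each 62 (x) by 76 mm (y) inside grey rails 4 mm thick, 8 mm high; the floor is the white top. A steel trunk fork (two pins, 99 mm over the bench) stands at its -x end (x = -150). Origin: on the bench under mid-row; z up; any angle
- gland_hood_center (a point): straight connector hood: a bare aluminium box (36 x 52 mm, up to 50 mm high) on a black foot 40 x 56 x 8 mm, with a round black cable gland (24 mm across) standing on top; 72 mm high in all, about 140 g. Grip it across the 52 mm side faces. Point: its centre, half-way up; y its long way (grip along y), z up. Starts upright in a rack cell, turned under 10 deg from it
- bail_hood_center (a point): lever hood: a black box (32 x 52 mm, up to 52 mm) on a black foot 40 x 54 x 8 mm, with a fixed U-shaped steel locking bar arching over the top, 36 mm wide along x; 70 mm high in all, about 100 g. Grip it across the 52 mm side faces, below 52 mm. Point: its centre, half-way up; y its long way (grip along y), z up. Starts upright in a rack cell, turned under 10 deg from it
- round_plug_center (a point): round connector: an aluminium coupling nut 46 mm across (up to 24 mm), a barrel 40 mm across (up to 58 mm) and a black gland nut 30 mm across on top; 74 mm high in all, about 130 g. Grip it on the barrel. Point: its centre, half-way up; z up. Starts upright in a rack cell, turned under 10 deg from it
- slim_shell_center (a point): slim backshell: a grey box (24 x 54 mm, up to 56 mm) on a black foot 34 x 58 x 8 mm, with two small steel thumbscrews on top; 68 mm high in all, about 80 g. Grip it across the 54 mm side faces. Point: its centre, half-way up; y its long way (grip along y), z up. Starts upright in a rack cell, turned under 10 deg from it
- cell_a: the rack cell in which the straight hood with the gland starts. All four look alike: fixed open grey tray 64 x 84 mm, 4 mm floor, walls 4 mm thick rising 8 mm over the floor. It stays and so still shows the starting place. Origin: centre of its underside, 6 mm above the bench (a housing stands at 10 mm); x along the row
- cell_b: the rack cell in which the lever hood starts. All four look alike: fixed open grey tray 64 x 84 mm, 4 mm floor, walls 4 mm thick rising 8 mm over the floor. It stays and so still shows the starting place. Origin: centre of its underside, 6 mm above the bench (a housing stands at 10 mm); x along the row
- cell_c: the rack cell in which the round connector starts. All four look alike: fixed open grey tray 64 x 84 mm, 4 mm floor, walls 4 mm thick rising 8 mm over the floor. It stays and so still shows the starting place. Origin: centre of its underside, 6 mm above the bench (a housing stands at 10 mm); x along the row
- cell_d: the rack cell in which the slim backshell starts. All four look alike: fixed open grey tray 64 x 84 mm, 4 mm floor, walls 4 mm thick rising 8 mm over the floor. It stays and so still shows the starting place. Origin: centre of its underside, 6 mm above the bench (a housing stands at 10 mm); x along the row

How it is judged (in metres and radians):
At the end, for the whole second after the job is handed in: Each housing is in the nest with the same number, counted from the fork, as its starting cell, counted from the rack's handle: centre within 16 mm of the nest's along and across the row, seated on the floor (height within 4 mm), upright within 0.08 rad, at rest (under 0.03 m/s) (((x of cell_a in the frame of kit_rack between -0.119 and -0.079 m and x of gland_hood_center in the frame of jig between -0.115 and -0.083 m) or (x of cell_a in the frame of kit_rack between -0.053 and -0.013 m and x of gland_hood_center in the frame of jig between -0.049 and -0.017 m) or (x of cell_a in the frame of kit_rack between 0.013 and 0.053 m and x of gland_hood_center in the frame of jig between 0.017 and 0.049 m) or (x of cell_a in the frame of kit_rack between 0.079 and 0.119 m and x of gland_hood_center in the frame of jig between 0.083 and 0.115 m)) and y of gland_hood_center in the frame of jig between -0.016 and 0.016 m and z of gland_hood_center in the frame of jig between 0.082 and 0.09 m and angle between each of gland_hood_center, bail_hood_center, round_plug_center, slim_shell_center's own z axis and vertical below 0.08 rad and linear speed of each of gland_hood, bail_hood, round_plug, slim_shell below 0.03 m/s and ((x of cell_b in the frame of kit_rack between -0.119 and -0.079 m and x of bail_hood_center in the frame of jig between -0.115 and -0.083 m) or (x of cell_b in the frame of kit_rack between -0.053 and -0.013 m and x of bail_hood_center in the frame of jig between -0.049 and -0.017 m) or (x of cell_b in the frame of kit_rack between 0.013 and 0.053 m and x of bail_hood_center in the frame of jig between 0.017 and 0.049 m) or (x of cell_b in the frame of kit_rack between 0.079 and 0.119 m and x of bail_hood_center in the frame of jig between 0.083 and 0.115 m)) and y of bail_hood_center in the frame of jig between -0.016 and 0.016 m and z of bail_hood_center in the frame of jig between 0.081 and 0.089 m and ((x of cell_c in the frame of kit_rack between -0.119 and -0.079 m and x of round_plug_center in the frame of jig between -0.115 and -0.083 m) or (x of cell_c in the frame of kit_rack between -0.053 and -0.013 m and x of round_plug_center in the frame of jig between -0.049 and -0.017 m) or (x of cell_c in the frame of kit_rack between 0.013 and 0.053 m and x of round_plug_center in the frame of jig between 0.017 and 0.049 m) or (x of cell_c in the frame of kit_rack between 0.079 and 0.119 m and x of round_plug_center in the frame of jig between 0.083 and 0.115 m)) and y of round_plug_center in the frame of jig between -0.016 and 0.016 m and z of round_plug_center in the frame of jig between 0.083 and 0.091 m and ((x of cell_d in the frame of kit_rack between -0.119 and -0.079 m and x of slim_shell_center in the frame of jig between -0.115 and -0.083 m) or (x of cell_d in the frame of kit_rack between -0.053 and -0.013 m and x of slim_shell_center in the frame of jig between -0.049 and -0.017 m) or (x of cell_d in the frame of kit_rack between 0.013 and 0.053 m and x of slim_shell_center in the frame of jig between 0.017 and 0.049 m) or (x of cell_d in the frame of kit_rack between 0.079 and 0.119 m and x of slim_shell_center in the frame of jig between 0.083 and 0.115 m)) and y of slim_shell_center in the frame of jig between -0.016 and 0.016 m and z of slim_shell_center in the frame of jig between 0.08 and 0.088 m); the robot touches nothing.
It fails at once if a housing is tipped over (leans more than 0.7 rad) (angle between any of gland_hood_center, bail_hood_center, round_plug_center, slim_shell_center's own z axis and vertical above 0.7 rad).
It also fails if it takes over 112 s, if anything falls off the work surface, if the arm or the gripper's body presses on something with over 40 N, if the wrist force passes 120 N, or if a joint passes its speed limit or range.

## Working session

There is one attempt and no reset: what is moved stays moved. The work goes in short steps, Python scripts to look and compute and a shell command to move; the robot and the scene stay as the last step left them, time stands still between calls to the robot, and variables do not carry over. Pictures are saved under pics/ and viewed, at most 14 in all, crops included, and the job is handed in when it is done.

```bash
mkdir -p pics
cat > h.py <<'E'
import numpy as np, cv2
from plant import bot, viewer
def cap(n,save=None):
    p=viewer.capture(n)
    if save: cv2.imwrite('pics/'+save+'.png',p['frame'][:,:,::-1])
    return p
def K(p):
    f=200/np.tan(np.radians(p['fov_y'])/2); return np.array([[f,0,p['cx']],[0,f,p['cy']],[0,0,1.]])
def ray(p,px,z):
    T=np.array(p['T']); u=cv2.undistortPoints(np.array([[px]],float),K(p),np.array(p['dist_coeffs'],float))[0,0]
    d=T[:3,:3]@[u[0],u[1],1]; o=T[:3,3]; return o+d*(z-o[2])/d[2]
def proj(p,pts):
    T=np.linalg.inv(np.array(p['T'])); r,_=cv2.Rodrigues(T[:3,:3])
    return cv2.projectPoints(np.array(pts,float).reshape(-1,3),r,T[:3,3],K(p),np.array(p['dist_coeffs'],float))[0][:,0]
E
python3 - <<'E'
from h import *
for n in('top','side'):
    p=cap(n,n+'0'); print(n,np.round(p['T'],2).tolist())
    for t in ['kit_rack','jig','gland_hood_center','bail_hood_center','round_plug_center','slim_shell_center','cell_a']:
        print(t,[(np.round(r['centre']).tolist(),round(r['score'],2)) for r in viewer.recognise(t,p)[:5]])
print(bot.get_obs())
E
```

```text
top [[0.03, -1.0, 0.05, 436.52], [-1.0, -0.03, 0.0, -23.45], [-0.0, -0.05, -1.0, 1216.07], [0.0, 0.0, 0.0, 1.0]]
kit_rack [([261.0, 138.0], 0.93)]
jig [([402.0, 205.0], 0.95)]
gland_hood_center [([224.0, 190.0], 0.89)]
bail_hood_center [([208.0, 211.0], 0.7), ([260.0, 141.0], 0.36)]
round_plug_center [([251.0, 152.0], 0.83)]
slim_shell_center [([237.0, 170.0], 0.77)]
cell_a [([233.0, 188.0], 0.86), ([259.0, 145.0], 0.84), ([241.0, 181.0], 0.74), ([214.0, 207.0], 0.73)]
side [[0.86, -0.37, 0.35, 213.81], [-0.51, -0.63, 0.59, -496.74], [0.0, -0.68, -0.73, 673.16], [0.0, 0.0, 0.0, 1.0]]
kit_rack [([327.0, 161.0], 0.75), ([270.0, 138.0], 0.33)]
jig [([381.0, 286.0], 0.72)]
gland_hood_center [([268.0, 138.0], 0.79), ([277.0, 150.0], 0.32)]
bail_hood_center [([244.0, 142.0], 0.77), ([268.0, 137.0], 0.72)]
round_plug_center [([323.0, 142.0], 0.86), ([244.0, 140.0], 0.23)]
slim_shell_center [([293.0, 139.0], 0.76)]
cell_a [([250.0, 151.0], 0.71), ([292.0, 157.0], 0.6), ([271.0, 152.0], 0.52), ([315.0, 153.0], 0.5)]
{'time': 0.8, 'joint_positions': array([ 1.14504218e+00,  3.41967184e-01,  1.52409738e+00, -1.03347858e-06,
        1.27539246e+00, -1.46008861e-01]), 'dq': array([-0.00025938,  0.00026844, -0.0001611 ,  0.00105837, -0.00031887,
       -0.0012586 ]), 'tau': array([-3.29968570e-04, -4.31083882e+01, -2.44471711e+01,  7.18516996e-02,
        4.83973464e-02,  2.12727159e-06]), 'tool_pos': array([144.95091716, 504.61641404, 226.75847089]), 'tcp_rot': array([3.14145861e+00, 2.07113674e-05, 2.86184767e+00]), 'contact_force': array([-1.17059317,  0.3348536 ,  0.05991418]), 'moment': array([-0.02915171,  0.04679949,  0.0064454 ]), 'finger_force': 0.0, 'grip_width': 91.91592278256122}
```

Run:
```python
import cv2
a=cv2.imread('pics/top0.png')[90:290,140:500]
cv2.imwrite('pics/top0c.png',cv2.resize(a,None,fx=2.2,fy=2.2,interpolation=cv2.INTER_CUBIC))
```

```text
(no output)
```

View pics/top0c.png

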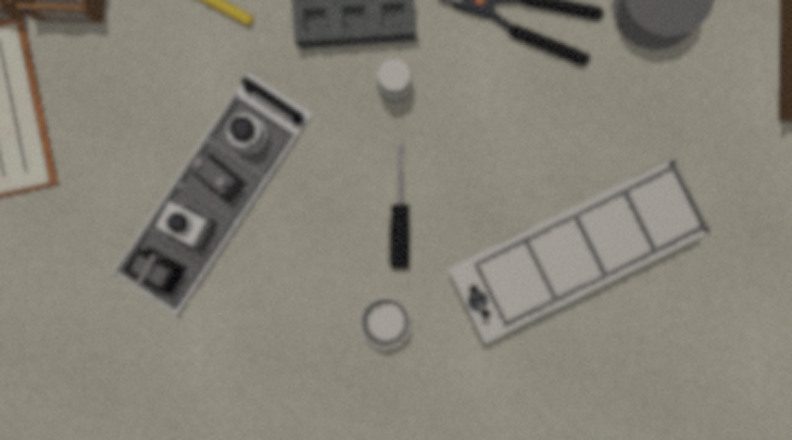

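View pics/side0.png

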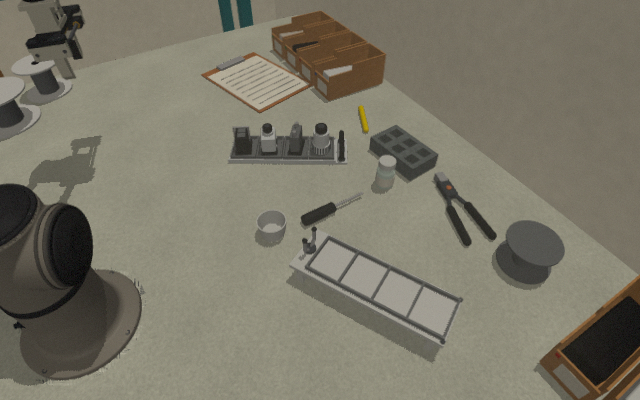

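The top picture shows the rack on the left, with its handle at about (265,135). From the handle the order is round, slim, gland, bail. The jig is on the right, with its fork at about (358,226) at the lower-left end. The side picture agrees.

```bash
cat >> h.py <<'E'
def pose(pts):
    r=cv2.minAreaRect(np.array(pts,np.float32)); b=cv2.boxPoints(r); e=b[1]-b[0]; f=b[2]-b[1]
    if np.hypot(*e)<np.hypot(*f): e=f
    return np.array(r[0]),r[1],np.arctan2(e[1],e[0])
def go(pos,yaw):
    "print shift (dm) and rotation (pi) in tool axes from present pose, tool down with given yaw"
    from scipy.spatial.transform import Rotation as R
    o=bot.get_obs(); A=R.from_euler('xyz',o['tcp_rot']); B=R.from_euler('xyz',[np.pi,0,yaw])
    d=A.inv().apply(np.array(pos)-o['tool_pos'])/100; r=(A.inv()*B).as_rotvec()/np.pi
    print('shift',np.round(d,3),'turn',np.round(r,3))
E
python3 - <<'E'
from h import *
p=cap('top')
for t,z in(('kit_rack',10),('jig',50)):
    m=viewer.cut_out(t,p)[0]['pixels'].astype(np.uint8)
    c=max(cv2.findContours(m,0,2)[0],key=cv2.contourArea)[:,0]
    print(t,pose([ray(p,q,z)[:2] for q in c]))
for n,q,z in[('jig',[(448,270),(672,160),(708,230),(487,345)],50),('rack',[(245,76),(312,118),(178,316),(118,270)],12),('fork',[(480,300)],80),('handle',[(272,102)],42),('round',[(241,129)],80),('slim',[(222,172)],70),('gland',[(180,222)],80),('bail',[(155,270)],70)]:
    print(n,[np.round(ray(p,(140+a/2.2,90+b/2.2),z)).tolist() for a,b in q])
w=cap('wrist','w0'); print(np.round(w['T'],3).tolist(),w['fov_y'])
E
```

```text
kit_rack (array([642.95697021, 167.55058289]), (99.83019256591797, 76.71903228759766), np.float32(0.9937785))
jig (array([ 486.28521729, -220.67668152]), (102.1058349609375, 304.32861328125), np.float32(-1.0785164))
jig [[458.0, -65.0, 50.0], [598.0, -330.0, 50.0], [515.0, -375.0, 50.0], [370.0, -114.0, 50.0]]
rack [[693.0, 193.0, 12.0], [642.0, 108.0, 12.0], [392.0, 264.0, 12.0], [446.0, 340.0, 12.0]]
fork [[424.0, -102.0, 80.0]]
handle [[655.0, 154.0, 42.0]]
round [[615.0, 183.0, 80.0]]
slim [[565.0, 206.0, 70.0]]
gland [[504.0, 250.0, 80.0]]
bail [[447.0, 279.0, 70.0]]
[[0.275, 0.932, 0.237, 82.346], [0.961, -0.267, -0.067, 523.218], [0.001, 0.246, -0.969, 385.038], [0.0, 0.0, 0.0, 1.0]] 65.66215310681072
```

```bash
python3 -c "
from h import *
go([516,243,230],2.592)"
```

```text
shift [-4.288 -1.49  -0.033] turn [ 0.    -0.     0.086]
```

```bash
for i in 1 2 3 4; do python3 -m handwheel '-1 -0.35 0 0 0 0 1;-1 -0.35 0 0 0 0 1;-1 -0.35 0 0 0 0 1' | tail -1; done; python3 -m handwheel '-0.29 -0.09 0 0 0 0.086 1;-0.29 -0.09 0 0 0 0.086 1;-0.29 -0.09 0 0 0 0.086 1;-0.29 -0.09 0 0 0 0.086 1;-0.29 -0.09 0 0 0 0.086 1'
python3 - <<'E'
from h import *
w=cap('wrist','w1'); print(np.round(w['T'],3).tolist())
for t,z in [('kit_rack',10)]+[(n,h) for n,h in [('round_plug_center',84),('slim_shell_center',66),('gland_hood_center',82),('bail_hood_center',80)]]+[('cell_a',10)]:
    for r in viewer.cut_out(t,w)[:4]:
        m=r['pixels'].astype(np.uint8); c=max(cv2.findContours(m,0,2)[0],key=cv2.contourArea)[:,0]
        c=pose([ray(w,q,z)[:2] for q in c]); print(t,round(r['score'],2),np.round(r['centre']),np.round(c[0]),np.round(c[1]),c[2])
E
```

```text
finger_force: 0.0
finger_force: 0.0
finger_force: 0.0
finger_force: 0.0
time: 2.42
tool_pos: [515.5, 243.4, 226.7]
tcp_rot: [-3.142, -0.0, 2.596]
contact_force: [0.5, -0.9, 0.6]
grip_width: 92.4
finger_force: 0.0
[[0.518, 0.829, 0.211, 459.944], [0.855, -0.503, -0.126, 277.978], [0.001, 0.246, -0.969, 385.061], [0.0, 0.0, 0.0, 1.0]]
kit_rack 0.55 [351. 197.] [511. 253.] [ 98. 215.] -0.5510833
round_plug_center 0.85 [315. 292.] [616. 186.] [37. 30.] 1.0251563
slim_shell_center 0.62 [318. 128.] [453. 287.] [75. 57.] 1.0427698
slim_shell_center 0.56 [319. 225.] [558. 226.] [54. 43.] 0.9132612
slim_shell_center 0.36 [312. 290.] [625. 180.] [38. 32.] 1.0254413
slim_shell_center 0.24 [321. 168.] [502. 257.] [51. 42.] 1.113108
gland_hood_center 0.74 [320. 169.] [500. 258.] [48. 39.] 1.119586
cell_a 0.87 [315. 147.] [509. 253.] [88. 65.] 1.0256888
cell_a 0.75 [327. 250.] [610. 216.] [40.  8.] 1.0250317
cell_a 0.7 [314. 203.] [566. 219.] [87. 68.] 1.0241193
cell_a 0.62 [320. 126.] [452. 288.] [87. 65.] 1.0260286
```

View pics/w1.png

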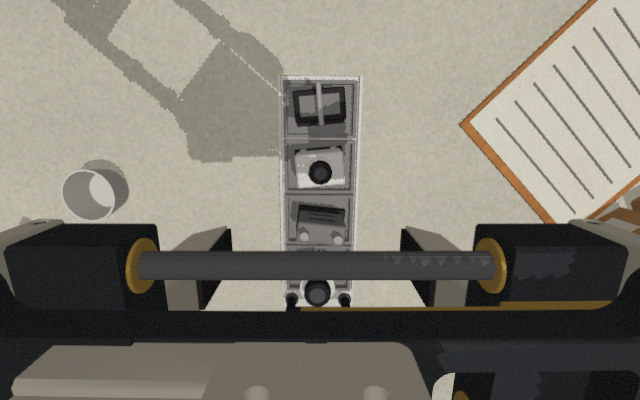

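The wrist view shows bail (320,103), gland (320,172), slim (322,225) and round (317,291) in a column, with the handle beyond round at the bottom. I'll compute their positions from the top features and overlay them as a check.

```bash
cat > m.py <<'E'
from h import *
def box(c,yaw,sx,sy,z0,z1):
    R=np.array([[np.cos(yaw),-np.sin(yaw)],[np.sin(yaw),np.cos(yaw)]])
    q=[np.array(c)+R@[a*sx/2,b*sy/2] for a,b in((1,1),(1,-1),(-1,-1),(-1,1))]
    return [[*k,z0] for k in q]+[[*k,z1] for k in q]
def draw(im,p,b,col,s,o):
    q=((proj(p,b)-o+.5)*s).astype(int)
    for i in range(4):
        for a,c in((i,(i+1)%4),(i+4,(i+1)%4+4),(i,i+4)): cv2.line(im,tuple(map(int,q[a])),tuple(map(int,q[c])),col,1)
E
python3 - <<'E'
from m import *
w=cap('wrist')
for n,q,z in[('round',(317,291),84),('slim1',(304,237),77),('slim2',(338,240),77),('gland',(320,172),82),('bail',(320,103),80)]: print(n,np.round(ray(w,q,z)))
im=w['frame'][:,:,::-1][65:315,265:375].copy(); im=cv2.resize(im,None,fx=2.4*2,fy=2.4,interpolation=2) if 0 else cv2.resize(im,None,fx=2.4,fy=2.4,interpolation=2)
o=np.array([265,65]); raw=im.copy()
u=np.array([.855,-.518])
for i in range(4): draw(im,w,box(np.array([452.3,288])+u*66*i,-.545,64,84,6,18),(0,255,0),2.4,o)
for c,y,sx,sy,z in[((500,259),-.545+.09,36,52,50),((452,288),-.545,32,52,52),((561,226),-.545-.1,24,54,56)]: draw(im,w,box(c,y,sx,sy,10,10+z),(0,0,255),2.4,o)
cv2.imwrite('pics/w1o.png',np.hstack([raw,im]))
E
```

```text
round [615. 186.  84.]
slim1 [556. 205.  77.]
slim2 [578. 234.  77.]
gland [505. 256.  82.]
bail [449. 290.  80.]
```

View pics/w1o.png

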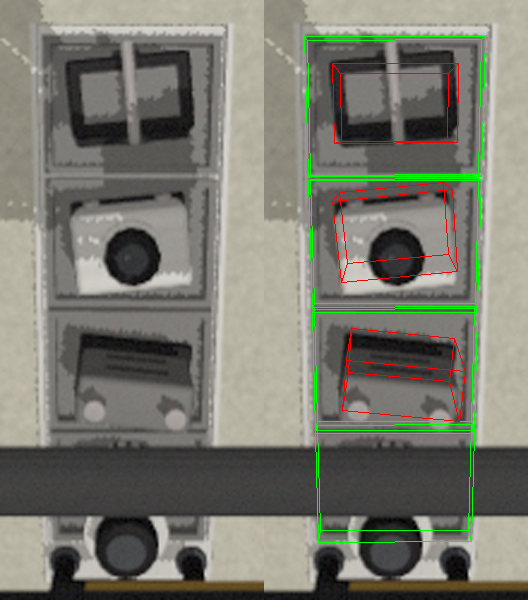

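The cell overlay fits. The gland sits at (505,256) turned +0.09, the slim at (565,221) turned -0.1, the bail at (450,288) turned +0.1 and the round at (615,186). I'll pick the round one first.

```bash
python3 -m handwheel '-1 0.03 0.4 0 0 0 1;-1 0.03 1 0 0 0 1;-1 0.03 1 0 0 0 1;-1 0.03 1 0 0 0 1;-1 0.03 1 0 0 0 1'|tail -1; python3 -m handwheel '-0.15 0 0.2 0 0 0 1;-0.15 0 0.5 0 0 0 1;-0.15 0 0.8 0 0 0 1;-0.15 0 0.96 0 0 0 1;-0.15 0 0.96 0 0 0 1;-0.15 0 0.96 0 0 0 1'; python3 -m handwheel '0 0 0 0 0 0 -1;0 0 0 0 0 0 -1;0 0 0 0 0 0 -1;0 0 0 0 0 0 -1;0 0 0 0 0 0 -1;0 0 0 0 0 0 -1'
```

```text
finger_force: 0.0
time: 3.73
tool_pos: [615.6, 186.0, 31.6]
tcp_rot: [3.141, -0.0, 2.592]
contact_force: [0.2, -0.3, 1.2]
grip_width: 91.7
finger_force: 0.0
time: 4.23
tool_pos: [615.9, 185.4, 31.2]
tcp_rot: [3.141, 0.0, 2.592]
contact_force: [0.8, -0.1, -1.2]
grip_width: 56.4
finger_force: 0.0
```

```bash
python3 -m handwheel '0 0 0 0 0 0 -1;0 0 0 0 0 0 -1;0 0 0 0 0 0 -1;0 0 0 0 0 0 -1;0 0 0 0 0 0 -1;0 0 0 0 0 0 -1;0 0 0 0 0 0 -1'|tail -2; python3 -m handwheel '0 0 -0.1 0 0 0 -1;0 0 -0.4 0 0 0 -1;0 0 -0.7 0 0 0 -1;0 0 -1 0 0 0 -1;0 0 -1 0 0 0 -1'|tail -2;  python3 -m handwheel '0 0 -0.3 0 0 0 -1;0 0 -0.7 0 0 0 -1;0 0 -0.7 0 0 0 -1;0 0 -0.7 0 0 0 -1'; python3 -c "
from h import *
go([439,-134,201],2.063)"
```

```text
grip_width: 43.7
finger_force: 30.0
grip_width: 44.3
finger_force: 30.0
time: 5.57
tool_pos: [617.0, 185.7, 203.7]
tcp_rot: [3.137, 0.004, 2.592]
contact_force: [-0.0, -0.5, -1.3]
grip_width: 44.1
finger_force: 30.0
shift [-0.153 -3.656  0.012] turn [0.002 0.001 0.168]
```

```bash
python3 -c "
from h import *
cap('wrist','w2'); s=cap('side'); cv2.imwrite('pics/s2.png',cv2.resize(s['frame'][80:200,250:400,::-1],None,fx=4,fy=4,interpolation=2))"
```

```text
(no output)
```

View pics/s2.png

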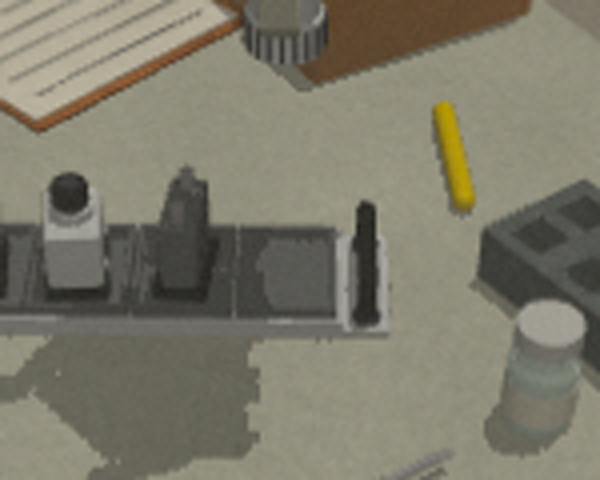

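It hangs upright in the picture, but the 44 mm width suggests the pads catch the coupling nut. I'll set it back in its cell and regrip 8 mm higher.

```bash
python3 -m handwheel '0 0 0.3 0 0 0 -1;0 0 0.7 0 0 0 -1;0 0 0.9 0 0 0 -1;0 0 0.9 0 0 0 -1'|tail -1;  python3 -m handwheel '0 0 0.3 0 0 0 -1;0 0 0.6 0 0 0 -1;0 0 0.75 0 0 0 -1;0 0 0.8 0 0 0 -1;0 0 0.8 0 0 0 -1'; python3 -m handwheel '0 0 0 0 0 0 0;0 0 0 0 0 0 0;0 0 0 0 0 0 0;0 0 0 0 0 0 0;0 0 -0.08 0 0 0 0;0 0 -0.08 0 0 0 0';python3 -m handwheel '0 0 0 0 0 0 -1;0 0 0 0 0 0 -1;0 0 0 0 0 0 -1;0 0 0 0 0 0 -1;0 0 0 0 0 0 -1;0 0 0 0 0 0 -1;0 0 0 0 0 0 -1'
```

```text
finger_force: 30.0
time: 6.42
tool_pos: [615.3, 185.1, 30.3]
tcp_rot: [-3.14, -0.002, 2.592]
contact_force: [0.7, 0.7, -1.4]
grip_width: 44.6
finger_force: 30.0
time: 6.92
tool_pos: [616.8, 185.6, 40.8]
tcp_rot: [3.14, 0.002, 2.592]
contact_force: [1.6, 0.0, 0.9]
grip_width: 45.5
finger_force: 0.0
time: 7.5
tool_pos: [616.2, 185.5, 39.5]
tcp_rot: [3.141, 0.001, 2.592]
contact_force: [-0.8, -1.4, 5.0]
grip_width: 39.2
finger_force: 30.0
```

```bash
python3 -m handwheel '0 0 -0.1 0 0 0 -1;0 0 -0.4 0 0 0 -1;0 0 -0.7 0 0 0 -1;0 0 -1 0 0 0 -1;0 0 -1 0 0 0 -1'|tail -2;  python3 -m handwheel '0 0 -0.3 0 0 0 -1;0 0 -0.7 0 0 0 -1;0 0 -0.7 0 0 0 -1'|tail -2; for i in 1 2 3 4; do python3 -m handwheel '-0.01 -0.3 0 0 0 0 -1;-0.03 -0.6 0 0 0 0 -1;-0.04 -0.915 0 0 0 0 -1;-0.04 -0.915 0 0 0 0 -1'|tail -1; done; python3 -m handwheel '0 0 0 0 0 0.034 -1;0 0 0 0 0 0.068 -1;0 0 0 0 0 0.102 -1;0 0 0 0 0 0.136 -1;0 0 0 0 0 0.168 -1;0 0 0 0 0 0.168 -1;0 0 0 0 0 0.168 -1'
python3 - <<'E'
from m import *
w=cap('wrist'); t=cap('top')
v=np.array([np.cos(-1.078),np.sin(-1.078)]); c=np.array([486.3,-220.7])
out=[]
for p,o,s,wh in((w,(220,0),2,(200,290)),(t,(330,140),3.3,(150,130))):
    im=p['frame'][o[1]:o[1]+wh[1],o[0]:o[0]+wh[0],::-1].copy(); im=cv2.resize(im,None,fx=s,fy=s,interpolation=2)
    for k in range(4): draw(im,p,box(c+v*(k*66-99),-1.078,62,76,50,58),(0,255,0),s,np.array(o))
    out.append(cv2.copyMakeBorder(im,0,600-im.shape[0],0,400-min(400,im.shape[1]),cv2.BORDER_CONSTANT)[:, :400])
cv2.imwrite('pics/jig.png',np.hstack(out))
E
```

```text
grip_width: 39.2
finger_force: 30.0
grip_width: 39.2
finger_force: 30.0
finger_force: 30.0
finger_force: 30.0
finger_force: 30.0
finger_force: 30.0
time: 10.08
tool_pos: [438.6, -134.4, 208.7]
tcp_rot: [3.141, -0.0, 2.067]
contact_force: [-0.0, 0.3, -1.4]
grip_width: 39.6
finger_force: 30.0
```

View pics/jig.png

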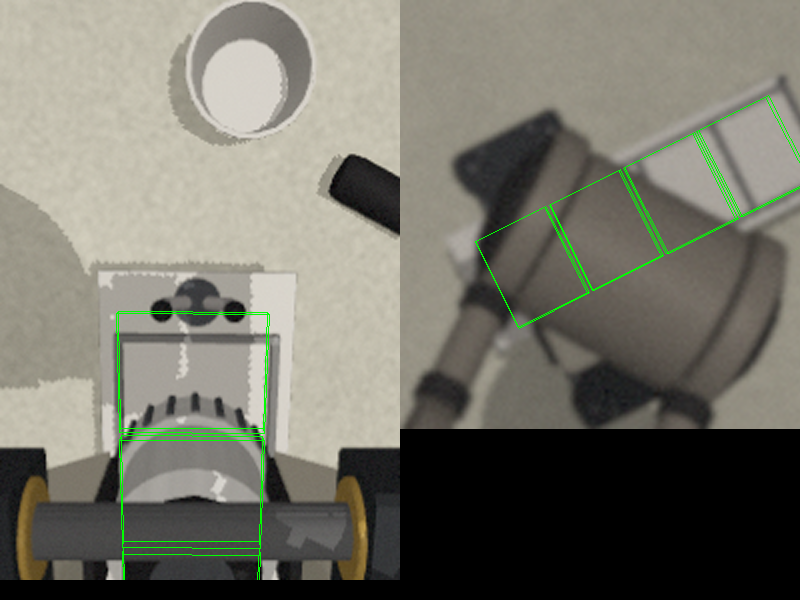

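The wrist view shows the first nest's end rail at row ~170, but my model put it at ~157. The jig sits about 12 mm further along its row than I estimated, so I'll recompute from the wrist view.

Run:
```python
from m import *
w=cap('wrist','w3'); 
v=np.array([np.cos(-1.078),np.sin(-1.078)])
for q in [(123,343),(268,343),(98,271),(297,271)]:
    P=(220+q[0]/2,q[1]/2); print(q,np.round(ray(w,P,58 if q[1]>300 else 50),1))
im=w['frame'][:,:,::-1].copy()
im=cv2.resize(im[120:235,250:390],None,fx=4,fy=4,interpolation=2); o=np.array([250,120])
a=ray(w,(220+195.5/2,343/2),58)[:2]; n1=a+31*v; print('nest1',n1,'centre',n1+99*v)
for k in range(4): draw(im,w,box(n1+v*k*66,-1.078,62,76,50,58),(0,255,0),4,o)
cv2.imwrite('pics/jig2.png',im)
```

```text
(123, 343) [ 401.5 -136.2   58. ]
(268, 343) [ 465.6 -101.4   58. ]
(98, 271) [ 373.7 -111.2   50. ]
(297, 271) [461.5 -63.5  50. ]
nest1 [ 448.17090115 -146.09752044] centre [ 495.00694341 -233.31784574]
```

View pics/jig2.png

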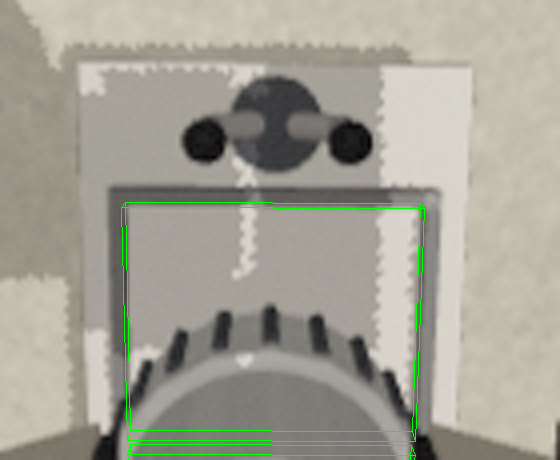

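Nest 1 is at about (448.5,-146), and the rail, platform edge and fork position all agree. I'll place the round one.

```bash
python3 -m handwheel '-0.15 0.03 0.1 0 0 0 -1;-0.15 0.03 0.4 0 0 0 -1;-0.15 0.03 0.7 0 0 0 -1;-0.15 0.03 0.9 0 0 0 -1;-0.15 0.03 0.9 0 0 0 -1'; python3 -m handwheel '0 0 0.1 0 0 0 -1;0 0 0.2 0 0 0 -1;0 0 0.3 0 0 0 -1;0 0 0.37 0 0 0 -1;0 0 0.39 0 0 0 -1;0 0 0.395 0 0 0 -1'; python3 -m handwheel '0 0 0 0 0 0 0.2;0 0 0 0 0 0 0.2;0 0 0 0 0 0 0.2;0 0 0 0 0 0 0.2;0 0 0 0 0 0 0.2;0 0 0 0 0 0 0.2;0 0 0 0 0 0 0.2'
```

```text
time: 10.65
tool_pos: [445.5, -145.6, 115.1]
tcp_rot: [-3.137, -0.007, 2.065]
contact_force: [-0.6, 0.5, -1.2]
grip_width: 39.1
finger_force: 30.0
time: 11.15
tool_pos: [448.1, -146.9, 79.6]
tcp_rot: [3.141, 0.0, 2.064]
contact_force: [0.4, 0.4, -1.4]
grip_width: 39.2
finger_force: 30.0
time: 11.73
tool_pos: [447.9, -146.8, 79.3]
tcp_rot: [3.141, 0.0, 2.064]
contact_force: [-0.3, -0.5, 0.1]
grip_width: 55.2
finger_force: 0.0
```

```bash
python3 -m handwheel '0 0 -0.3 0 0 0 0.2;0 0 -0.7 0 0 0 0.6;0 0 -1 0 0 0 1;0 0 -1 0 0 0 1'|tail -1; python3 -m handwheel '0 0 -0.3 0 0 0 1;0 0 -0.3 0 0 0 1;0 0 -0.3 0 0 0 1'
python3 - <<'E'
from m import *
go([565,221,209],2.49)
w=cap('wrist')
im=w['frame'][:,:,::-1].copy()[120:400,220:420]; im=cv2.resize(im,None,fx=2,fy=2,interpolation=2)
v=np.array([.4758,-.8796])
for k in range(4): draw(im,w,box(np.array([448.5,-146])+v*k*66,-1.075,62,76,50,58),(0,255,0),2,np.array([220,120]))
draw(im,w,box([448,-146.8],-1.075,46,46,50,74),(0,0,255),2,np.array([220,120]))
cv2.imwrite('pics/w4.png',im)
E
```

```text
finger_force: 0.0
time: 12.32
tool_pos: [448.4, -147.1, 210.0]
tcp_rot: [3.14, 0.002, 2.064]
contact_force: [0.1, 0.9, -0.2]
grip_width: 89.3
finger_force: 0.0
shift [2.691 2.769 0.009] turn [ 0.     0.001 -0.136]
```

View pics/w4.png

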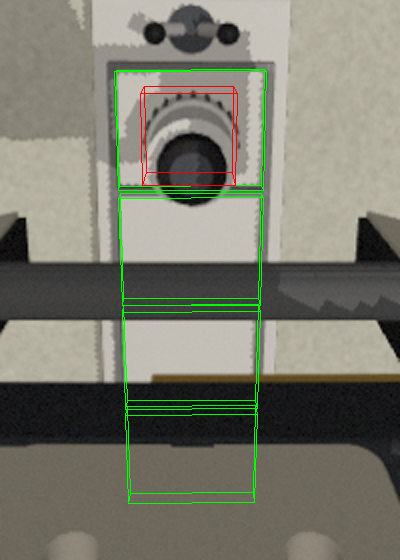

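The round one stands in nest 1, within about 3 mm of the prediction. The slim is next.

```bash
for i in 1 2 3; do python3 -m handwheel '0.3 0.3 0 0 0 0 1;0.6 0.6 0 0 0 0 1;0.897 0.923 0 0 0 0 1;0.897 0.923 0 0 0 0 1'|tail -1; done; python3 -m handwheel '0 0 0 0 0 -0.035 1;0 0 0 0 0 -0.07 1;0 0 0 0 0 -0.105 1;0 0 0 0 0 -0.136 1;0 0 0 0 0 -0.136 1;0 0 0 0 0 -0.136 1'
python3 - <<'E'
from m import *
w=cap('wrist')
o=np.array([220,60]); im=w['frame'][:,:,::-1].copy()[60:340,220:420]; im=cv2.resize(im,None,fx=2,fy=2,interpolation=2)
for c,y,sx,sy,z in[((505,256),-.545+.09,36,52,50),((450,288),-.545+.1,32,52,52),((565,221),-.545-.1,24,54,56)]: draw(im,w,box(c,y,sx,sy,10,10+z),(0,0,255),2,o)
cv2.imwrite('pics/w5.png',im)
E
```

```text
finger_force: 0.0
finger_force: 0.0
finger_force: 0.0
time: 13.87
tool_pos: [564.0, 220.7, 208.0]
tcp_rot: [-3.14, -0.001, 2.488]
contact_force: [0.9, -0.7, 0.5]
grip_width: 91.9
finger_force: 0.0
```

View pics/w5.png

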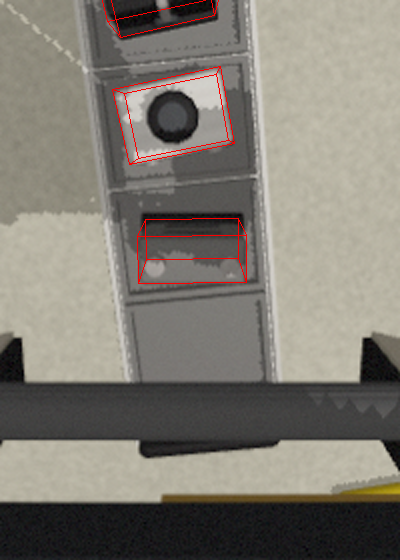

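```bash
python3 -m handwheel '0 0 0.4 0 0 0 1;0 0 0.8 0 0 0 1;0 0 0.9 0 0 0 1;0 0 0.9 0 0 0 1'|tail -1; python3 -m handwheel '0 0 0.3 0 0 0 1;0 0 0.6 0 0 0 1;0 0 0.8 0 0 0 1;0 0 0.86 0 0 0 1;0 0 0.86 0 0 0 1'; python3 -m handwheel '0 0 0 0 0 0 -1;0 0 0 0 0 0 -1;0 0 0 0 0 0 -1;0 0 0 0 0 0 -1;0 0 0 0 0 0 -1;0 0 0 0 0 0 -1;0 0 0 0 0 0 -1;0 0 0 0 0 0 -1';python3 -m handwheel '0 0 0 0 0 0 -1;0 0 0 0 0 0 -1'
```

```text
finger_force: 0.0
time: 14.67
tool_pos: [564.7, 221.3, 33.5]
tcp_rot: [-3.141, -0.0, 2.49]
contact_force: [-0.3, -0.9, 0.2]
grip_width: 91.9
finger_force: 0.0
time: 15.33
tool_pos: [564.5, 221.3, 33.7]
tcp_rot: [3.141, 0.0, 2.491]
contact_force: [-0.6, -0.8, 3.6]
grip_width: 53.9
finger_force: 30.0
time: 15.5
tool_pos: [564.5, 221.3, 33.6]
tcp_rot: [3.141, 0.0, 2.491]
contact_force: [-2.2, -1.2, 6.1]
grip_width: 53.9
finger_force: 30.0
```

```bash
python3 -m handwheel '0 0 -0.1 0 0 0 -1;0 0 -0.4 0 0 0 -1;0 0 -0.7 0 0 0 -1;0 0 -0.9 0 0 0 -1;0 0 -0.9 0 0 0 -1'|tail -2;  python3 -m handwheel '0 0 -0.3 0 0 0 -1;0 0 -0.7 0 0 0 -1;0 0 -0.86 0 0 0 -1;0 0 -0.86 0 0 0 -1;0 0 -0.86 0 0 0 -1'; python3 -c "
from h import *
go([479.9,-204,209.2],2.0666)"
```

```text
grip_width: 54.0
finger_force: 30.0
time: 16.33
tool_pos: [564.3, 221.3, 209.2]
tcp_rot: [3.141, 0.0, 2.491]
contact_force: [0.5, 0.1, -2.3]
grip_width: 53.9
finger_force: 30.0
shift [-1.904e+00 -3.896e+00 -2.000e-03] turn [0.    0.    0.135]
```

```bash
for i in 1 2 3 4; do python3 -m handwheel '-0.15 -0.3 0 0 0 0 -1;-0.3 -0.6 0 0 0 0 -1;-0.476 -0.974 0 0 0 0 -1;-0.476 -0.974 0 0 0 0 -1'|tail -1; done; python3 -m handwheel '0 0 0 0 0 0.035 -1;0 0 0 0 0 0.07 -1;0 0 0 0 0 0.105 -1;0 0 0 0 0 0.135 -1;0 0 0 0 0 0.135 -1;0 0 0 0 0 0.135 -1'|head -3; python3 -m handwheel '0 0 0.3 0 0 0 -1;0 0 0.6 0 0 0 -1;0 0 0.9 0 0 0 -1;0 0 0.9 0 0 0 -1'|tail -1; python3 -m handwheel '0 0 0.1 0 0 0 -1;0 0 0.2 0 0 0 -1;0 0 0.3 0 0 0 -1;0 0 0.4 0 0 0 -1;0 0 0.44 0 0 0 -1;0 0 0.45 0 0 0 -1;0 0 0.45 0 0 0 -1'
```

```text
finger_force: 30.0
finger_force: 30.0
finger_force: 30.0
finger_force: 30.0
time: 18.17
tool_pos: [479.5, -203.3, 207.8]
tcp_rot: [-3.14, -0.002, 2.07]
finger_force: 30.0
time: 19.08
tool_pos: [480.0, -204.1, 74.2]
tcp_rot: [3.142, -0.0, 2.067]
contact_force: [-0.2, 0.6, -1.3]
grip_width: 53.8
finger_force: 30.0
```

```bash
python3 -m handwheel '0 0 0 0 0 0 0.5;0 0 0 0 0 0 0.5;0 0 0 0 0 0 0.5;0 0 0 0 0 0 0.5;0 0 0 0 0 0 0.5;0 0 0 0 0 0 0.5'|tail -2;  python3 -m handwheel '0 0 -0.3 0 0 0 0.6;0 0 -0.7 0 0 0 0.8;0 0 -1 0 0 0 1;0 0 -1 0 0 0 1'|tail -1; python3 -m handwheel '0 0 -0.35 0 0 0 1;0 0 -0.35 0 0 0 1;0 0 -0.35 0 0 0 1'
python3 - <<'E'
from m import *
go([505,256,209.2],2.686)
w=cap('wrist')
o=np.array([220,60]); im=w['frame'][:,:,::-1].copy()[60:340,220:420]; im=cv2.resize(im,None,fx=2,fy=2,interpolation=2)
draw(im,w,box([480,-204],-1.075,24,54,50,106),(0,0,255),2,o)
v=np.array([.4758,-.8796])
for k in range(4): draw(im,w,box(np.array([448.5,-146])+v*k*66,-1.075,62,76,50,58),(0,255,0),2,o)
cv2.imwrite('pics/w6.png',im)
E
```

```text
grip_width: 68.6
finger_force: 0.0
finger_force: 0.0
time: 20.17
tool_pos: [480.7, -204.5, 210.5]
tcp_rot: [3.14, 0.003, 2.067]
contact_force: [0.6, 0.5, -0.7]
grip_width: 91.7
finger_force: 0.0
shift [3.934 2.406 0.005] turn [ 0.     0.001 -0.197]
```

View pics/w6.png

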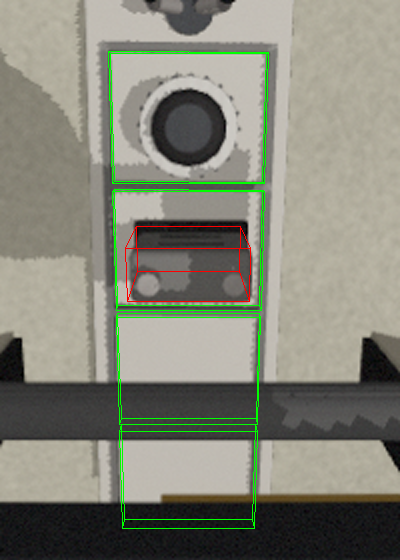

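Both sit well inside their nests. Next is the gland hood.

```bash
for i in 1 2 3 4; do python3 -m handwheel '0.3 0.2 0 0 0 0 1;0.65 0.4 0 0 0 0 1;0.984 0.602 0 0 0 0 1;0.984 0.602 0 0 0 0 1'|tail -1; done; python3 -m handwheel '0 0 0 0 0 -0.035 1;0 0 0 0 0 -0.07 1;0 0 0 0 0 -0.105 1;0 0 0 0 0 -0.14 1;0 0 0 0 0 -0.175 1;0 0 0 0 0 -0.197 1;0 0 0 0 0 -0.197 1;0 0 0 0 0 -0.197 1'|head -3;python3 -m handwheel '0 0 0.4 0 0 0 1;0 0 0.8 0 0 0 1;0 0 0.9 0 0 0 1;0 0 0.9 0 0 0 1'|tail -1; python3 -m handwheel '0 0 0.3 0 0 0 1;0 0 0.6 0 0 0 1;0 0 0.8 0 0 0 1;0 0 0.86 0 0 0 1;0 0 0.86 0 0 0 1'; python3 -m handwheel '0 0 0 0 0 0 -1;0 0 0 0 0 0 -1;0 0 0 0 0 0 -1;0 0 0 0 0 0 -1;0 0 0 0 0 0 -1;0 0 0 0 0 0 -1;0 0 0 0 0 0 -1;0 0 0 0 0 0 -1'|tail -1;python3 -m handwheel '0 0 0 0 0 0 -1;0 0 0 0 0 0 -1'
```

```text
finger_force: 0.0
finger_force: 0.0
finger_force: 0.0
finger_force: 0.0
time: 22.22
tool_pos: [504.4, 255.7, 208.3]
tcp_rot: [-3.14, -0.001, 2.683]
finger_force: 0.0
time: 22.97
tool_pos: [504.7, 256.7, 33.5]
tcp_rot: [-3.141, -0.0, 2.685]
contact_force: [0.1, 1.3, -0.7]
grip_width: 91.6
finger_force: 0.0
finger_force: 30.0
time: 23.8
tool_pos: [504.4, 256.7, 33.6]
tcp_rot: [3.142, 0.0, 2.686]
contact_force: [-1.9, -1.1, 4.8]
grip_width: 51.9
finger_force: 30.0
```

```bash
python3 -m handwheel '0 0 -0.1 0 0 0 -1;0 0 -0.4 0 0 0 -1;0 0 -0.7 0 0 0 -1;0 0 -0.9 0 0 0 -1;0 0 -0.9 0 0 0 -1'|tail -2;  python3 -m handwheel '0 0 -0.3 0 0 0 -1;0 0 -0.7 0 0 0 -1;0 0 -0.86 0 0 0 -1;0 0 -0.86 0 0 0 -1;0 0 -0.86 0 0 0 -1'; python3 -c "
from h import *
go([511.3,-262.1,209.2],2.0666)"
```

```text
grip_width: 52.0
finger_force: 30.0
time: 24.63
tool_pos: [504.2, 256.8, 209.0]
tcp_rot: [3.141, 0.0, 2.686]
contact_force: [-0.2, -0.9, -3.0]
grip_width: 51.7
finger_force: 30.0
shift [-2.347e+00 -4.628e+00 -3.000e-03] turn [0.    0.    0.197]
```

```bash
for i in 1 2 3 4 5; do python3 -m handwheel '-0.15 -0.3 0 0 0 0 -1;-0.3 -0.6 0 0 0 0 -1;-0.47 -0.926 0 0 0 0 -1;-0.47 -0.926 0 0 0 0 -1'|tail -1; done; python3 -m handwheel '0 0 0 0 0 0.035 -1;0 0 0 0 0 0.07 -1;0 0 0 0 0 0.105 -1;0 0 0 0 0 0.14 -1;0 0 0 0 0 0.175 -1;0 0 0 0 0 0.197 -1;0 0 0 0 0 0.197 -1;0 0 0 0 0 0.197 -1'|head -3; python3 -m handwheel '0 0 0.3 0 0 0 -1;0 0 0.6 0 0 0 -1;0 0 0.9 0 0 0 -1;0 0 0.9 0 0 0 -1'|tail -1; python3 -m handwheel '0 0 0.1 0 0 0 -1;0 0 0.2 0 0 0 -1;0 0 0.3 0 0 0 -1;0 0 0.4 0 0 0 -1;0 0 0.44 0 0 0 -1;0 0 0.45 0 0 0 -1;0 0 0.45 0 0 0 -1'
```

```text
finger_force: 30.0
finger_force: 30.0
finger_force: 30.0
finger_force: 30.0
finger_force: 30.0
time: 26.97
tool_pos: [511.5, -261.3, 207.8]
tcp_rot: [-3.141, -0.002, 2.07]
finger_force: 30.0
time: 27.88
tool_pos: [511.7, -262.5, 74.2]
tcp_rot: [3.141, 0.0, 2.067]
contact_force: [0.2, -0.1, -2.0]
grip_width: 52.0
finger_force: 30.0
```

```bash
python3 -m handwheel '0 0 0 0 0 0 0.5;0 0 0 0 0 0 0.5;0 0 0 0 0 0 0.5;0 0 0 0 0 0 0.5;0 0 0 0 0 0 0.5;0 0 0 0 0 0 0.5'|tail -2;  python3 -m handwheel '0 0 -0.3 0 0 0 0.6;0 0 -0.7 0 0 0 0.8;0 0 -1 0 0 0 1;0 0 -1 0 0 0 1'|tail -1; python3 -m handwheel '0 0 -0.35 0 0 0 1;0 0 -0.35 0 0 0 1;0 0 -0.35 0 0 0 1;0 0 -0.35 0 0 0 1'
python3 - <<'E'
from m import *
go([450,288,209.2],2.69)
w=cap('wrist')
o=np.array([220,0]); im=w['frame'][:,:,::-1].copy()[0:290,220:420]; im=cv2.resize(im,None,fx=2,fy=2,interpolation=2)
cv2.imwrite('pics/w7.png',im)
E
```

```text
grip_width: 69.0
finger_force: 0.0
finger_force: 0.0
time: 29.05
tool_pos: [511.3, -262.3, 208.5]
tcp_rot: [-3.141, -0.001, 2.067]
contact_force: [-1.0, -0.7, -0.6]
grip_width: 92.0
finger_force: 0.0
shift [ 5.131e+00  2.080e+00 -4.000e-03] turn [-0.    -0.    -0.198]
```

View pics/w7.png

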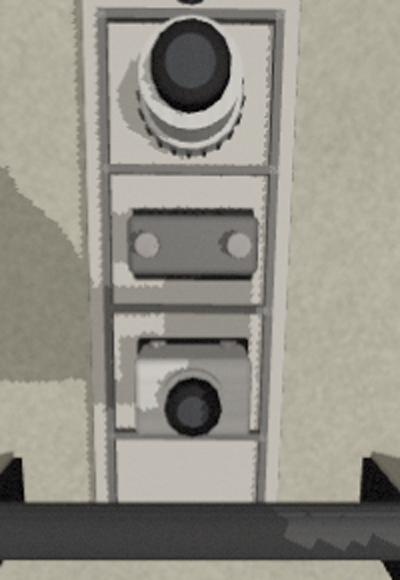

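The round, slim and gland housings stand inside nests 1 to 3. The bail is last, with an overlay check at hover.

```bash
for i in 1 2 3 4 5 6; do python3 -m handwheel '0.3 0.12 0 0 0 0 1;0.6 0.24 0 0 0 0 1;0.855 0.347 0 0 0 0 1;0.855 0.347 0 0 0 0 1'|tail -1; done; python3 -m handwheel '0 0 0 0 0 -0.035 1;0 0 0 0 0 -0.07 1;0 0 0 0 0 -0.105 1;0 0 0 0 0 -0.14 1;0 0 0 0 0 -0.175 1;0 0 0 0 0 -0.198 1;0 0 0 0 0 -0.198 1;0 0 0 0 0 -0.198 1'|head -3
python3 - <<'E'
from m import *
w=cap('wrist')
o=np.array([240,110]); im=w['frame'][:,:,::-1].copy()[110:260,240:400]; im=cv2.resize(im,None,fx=3,fy=3,interpolation=2); r=im.copy()
draw(im,w,box((450,288),-.545+.095,32,52,10,62),(0,0,255),3,o)
draw(im,w,box((450,288),-.545+.095,40,54,10,18),(0,255,255),3,o)
cv2.imwrite('pics/w8.png',cv2.resize(np.hstack([r,im]),None,fx=.83,fy=.83))
E
```

```text
finger_force: 0.0
finger_force: 0.0
finger_force: 0.0
finger_force: 0.0
finger_force: 0.0
finger_force: 0.0
time: 31.77
tool_pos: [451.2, 286.3, 208.8]
tcp_rot: [-3.141, -0.0, 2.686]
```

View pics/w8.png

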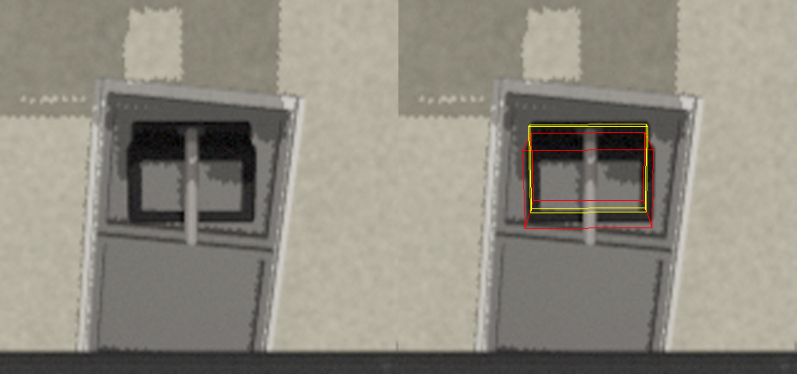

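The bail overlay matches within about 2 mm and is square with the tool. I'll grip it.

```bash
python3 -m handwheel '0 0 0.4 0 0 0 1;0 0 0.8 0 0 0 1;0 0 0.9 0 0 0 1;0 0 0.9 0 0 0 1'|tail -1; python3 -m handwheel '0 0 0.3 0 0 0 1;0 0 0.6 0 0 0 1;0 0 0.8 0 0 0 1;0 0 0.86 0 0 0 1;0 0 0.86 0 0 0 1'|head -3; python3 -m handwheel '0 0 0 0 0 0 -1;0 0 0 0 0 0 -1;0 0 0 0 0 0 -1;0 0 0 0 0 0 -1;0 0 0 0 0 0 -1;0 0 0 0 0 0 -1;0 0 0 0 0 0 -1;0 0 0 0 0 0 -1'|tail -1;python3 -m handwheel '0 0 0 0 0 0 -1;0 0 0 0 0 0 -1'; python3 -m handwheel '0 0 -0.1 0 0 0 -1;0 0 -0.4 0 0 0 -1;0 0 -0.7 0 0 0 -1;0 0 -0.9 0 0 0 -1;0 0 -0.9 0 0 0 -1'|tail -2;  python3 -m handwheel '0 0 -0.3 0 0 0 -1;0 0 -0.7 0 0 0 -1;0 0 -0.86 0 0 0 -1;0 0 -0.86 0 0 0 -1;0 0 -0.86 0 0 0 -1'; python3 -c "
from h import *
go([542.7,-320.2,209.2],2.0666)"
```

```text
finger_force: 0.0
time: 32.57
tool_pos: [450.9, 287.9, 33.6]
tcp_rot: [-3.141, -0.0, 2.689]
finger_force: 30.0
time: 33.4
tool_pos: [450.6, 287.9, 33.5]
tcp_rot: [3.141, 0.0, 2.689]
contact_force: [-0.9, -1.8, 5.3]
grip_width: 52.0
finger_force: 30.0
grip_width: 51.9
finger_force: 30.0
time: 34.23
tool_pos: [450.3, 287.8, 209.1]
tcp_rot: [3.141, 0.0, 2.689]
contact_force: [-0.6, 0.2, -2.3]
grip_width: 51.6
finger_force: 30.0
shift [-3.489e+00 -5.064e+00 -2.000e-03] turn [0.    0.    0.198]
```

```bash
for i in 1 2 3 4 5 6; do python3 -m handwheel '-0.2 -0.29 0 0 0 0 -1;-0.4 -0.58 0 0 0 0 -1;-0.581 -0.844 0 0 0 0 -1;-0.581 -0.844 0 0 0 0 -1'|tail -1; done; python3 -m handwheel '0 0 0 0 0 0.035 -1;0 0 0 0 0 0.07 -1;0 0 0 0 0 0.105 -1;0 0 0 0 0 0.14 -1;0 0 0 0 0 0.175 -1;0 0 0 0 0 0.198 -1;0 0 0 0 0 0.198 -1;0 0 0 0 0 0.198 -1'|head -3; python3 -m handwheel '0 0 0.3 0 0 0 -1;0 0 0.6 0 0 0 -1;0 0 0.9 0 0 0 -1;0 0 0.9 0 0 0 -1'|tail -1; python3 -m handwheel '0 0 0.1 0 0 0 -1;0 0 0.2 0 0 0 -1;0 0 0.3 0 0 0 -1;0 0 0.4 0 0 0 -1;0 0 0.44 0 0 0 -1;0 0 0.45 0 0 0 -1;0 0 0.45 0 0 0 -1'
```

```text
finger_force: 30.0
finger_force: 30.0
finger_force: 30.0
finger_force: 30.0
finger_force: 30.0
finger_force: 30.0
time: 36.9
tool_pos: [542.6, -318.3, 208.0]
tcp_rot: [-3.141, -0.002, 2.07]
finger_force: 30.0
time: 37.82
tool_pos: [542.6, -320.1, 74.2]
tcp_rot: [3.141, 0.0, 2.067]
contact_force: [0.4, -0.2, -2.1]
grip_width: 51.8
finger_force: 30.0
```

Now I'll release, rise, move further along the row (away from the fork) and take a final look.

```bash
python3 -m handwheel '0 0 0 0 0 0 0.5;0 0 0 0 0 0 0.5;0 0 0 0 0 0 0.5;0 0 0 0 0 0 0.5;0 0 0 0 0 0 0.5;0 0 0 0 0 0 0.5'|tail -2;  python3 -m handwheel '0 0 -0.3 0 0 0 0.6;0 0 -0.7 0 0 0 0.8;0 0 -1 0 0 0 1;0 0 -1 0 0 0 1'|tail -1; python3 -m handwheel '0 0 -0.5 0 0 0 1;0 0 -0.5 0 0 0 1;0 0 -0.5 0 0 0 1;0 0 -0.5 0 0 0 1;0 0 -0.5 0 0 0 1'
python3 - <<'E'
from m import *
w=cap('wrist')
o=np.array([220,0]); im=w['frame'][:,:,::-1].copy()[0:290,220:420]; im=cv2.resize(im,None,fx=2,fy=2,interpolation=2)
v=np.array([.4758,-.8796])
r=im.copy()
for k in range(4): draw(im,w,box(np.array([448.5,-146])+v*k*66,-1.075,62,76,50,58),(0,255,0),2,o)
cv2.imwrite('pics/w9.png',np.hstack([r,im]))
E
```

```text
grip_width: 68.9
finger_force: 0.0
finger_force: 0.0
time: 39.07
tool_pos: [542.0, -319.6, 222.4]
tcp_rot: [-3.141, -0.002, 2.067]
contact_force: [0.2, 0.1, 0.4]
grip_width: 91.9
finger_force: 0.0
```

View pics/w9.png

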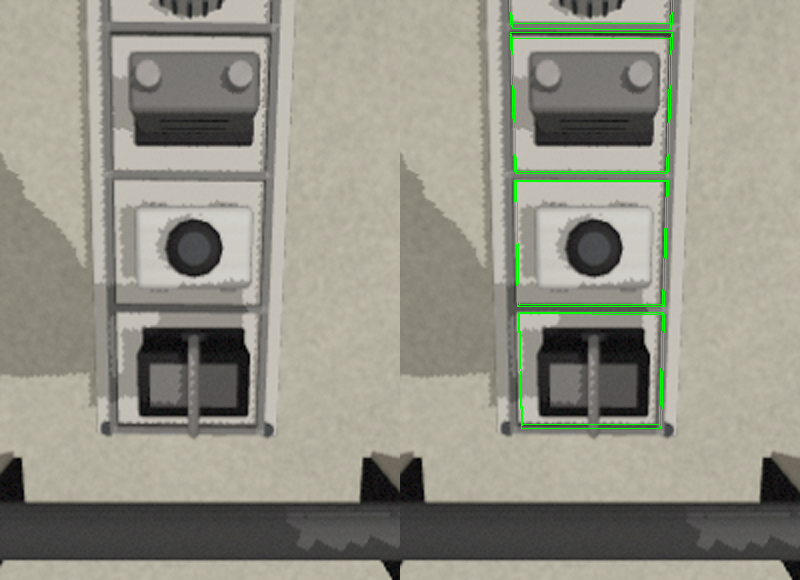

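The slim, gland and bail stand centred in nests 2 to 4, the round one's nut shows in nest 1, and the gripper is clear. I'm handing the job in.

```bash
python3 -c "
from plant import bot
print(bot.close_job())"
```

```text
the job is handed in; nothing more can be done
None
```

All four housings stand upright in the jig in kit order from the fork (round, slim, gland, bail), the gripper is clear, and the job was handed in at about 39 s; no verdict was shown.

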